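# Pack a model building and pin the case lid back on

### The arm

A 7-joint arm with a two-finger parallel gripper is mounted at the origin on the work surface. World frame = base frame: x ahead of the robot, y to its left, z up, the work surface at z = 0. Lengths are in m, angles in rad, forces in N, time in s.
With the tool pointing down it reaches from about 0.4 to 0.875 m from the base axis. Payload 19.3 kg.
Tool frame: the origin (TCP) lies midway between the tips of the shut fingers; the grasp point (between the pads) lies 19 mm behind it; z points along the fingers, y is the line along which they close (so a half turn about z gives the same grasp; the last joint's range is limited). The gripper opens to 85 mm and grips with 20 to 120 N. Pads are 22 mm wide; open, the fingers measure 114 mm over their backs; the gripper's body (76 mm by 85 mm) begins 54 mm behind the grasp point. The pads swing forward as they close: fully open they stand 13 mm farther back than shut.
Start: joints at [-1.287, 0.521, -0.036, 1.599, 0.021, 1.021, -0.113], TCP at [0.217, 0.586, 0.231] pointing down, gripper open.
Joint ranges: [-2.91, 2.91], [-0.3, 2.13], [-1.5, 1.42], [0.17, 2.43], [-1.26, 4.41], [0.16, 1.93], [-2.52, 2.52]. Speed limits (rad/s): [1.89, 1.89, 2.39, 2.39, 3.01, 3.01, 3.01].

### API

Orientations are given as [roll, pitch, yaw] about the fixed x, y, z axes, in that order (R = Rz(yaw) Ry(pitch) Rx(roll)).
In Python, from workcell import bot gives the robot as it stands.
- The arm moves only by the tool move_arm, never from a script. Its argument "series" is a list of rows, each a list of 3 entries, a list of its own where there are three numbers: the shift along the tool's x, y, z in cm, then the turn, a rotation vector about the tool's x, y, z in rad, then the opening in per cent of the stroke, from 0 (shut) to 100 (fully open). A call has 1 to 20 rows; each row is the pose to reach, as a shift and turn from the pose commanded when the call began, along the tool's axes at that moment; what a row does not reach only later rows make up. A row lasts 1/12 s, in which the tool goes at most 41.7 mm and 7.16 degrees, less where a joint would pass 70% of its speed; a pose out of reach is approached as far as the arm can. A call with a gripper value outside its range is refused whole. The fingers move at their own pace and stop on an object; "squeeze" is the grip in N (left out, the last holds). Time passes only in rows, so rows that repeat a pose let the fingers close. It gives the time, the measured TCP pose, the force, the opening and the grip force at its end, in the units of the state.
- bot.observe(): the state, without advancing time (a new reading comes with each control period).
- bot.grab_frame(name): name is "side" or "top"; returns (picture, depth): 480x640x3 uint8, red, green, blue; 480x640 float32, m along the optical axis (not along the pixel's ray), 0 where there is no reading.
- bot.camera_params(name): a dict with "fovy" (degrees; the focal length in pixels is half the picture's height over the tangent of half this angle, whatever the lens; pixels are square), "cx", "cy" (the principal point, pixels), "dist_coeffs" ([k1, k2, p1, p2, k3] as OpenCV has them; the pictures are not rectified), "R" (3x3) and "t" (3): a world point X has camera coordinates R X + t. Camera axes: x right, y down, z forward; pixel columns grow to the right and rows downward; lengths in m; the calibration is good to about 2 mm. A picture is of the moment at which its call begins. camera_params takes no time and is no camera call.
- bot.job_done(): hands the job in; it is judged then, once.
Trained networks look in the newest picture that a camera, given by its name, has taken for a name from the list of things; names that differ only in an ending like _2 or _b are one class to them, and where a whole thing is asked for, a point or a joint stands for the part that bears it (a point fixed in the world has none). Each returns a list of dicts, best first, with "conf" (0 to 1); they miss things now and then, are a little off and sometimes report something else, mostly with a low value. They report only what shows in the picture. A call takes as long as a camera call. They do not tell look-alikes from the thing itself.
- bot.find_in(camera, thing): "bbox" ([left, top, right, bottom] in pixels, round what is visible of it).
- bot.trace(camera, thing): "mask" (480x640 bool, what is visible of it) and "bbox" ([left, top, right, bottom] in pixels, round what is visible of it).
The state is a dict: "clock": time; "qpos": joint angles; "qd": joint speeds; "joint_efforts": joint torques, N m; "position": TCP position; "tool_rot": TCP orientation; "force": force on the tool from outside, world axes, zero at the start; "moment": the same for the moment, N m; "grip_width": finger opening in m; "finger_force": force on a finger pad.
Only numpy, scipy, OpenCV 4.12 (cv2) and the standard library are available. Lean on these libraries where they do the work, as an engineer would, in place of code of your own. Each camera call takes 0.05 s, during which the arm holds its last target. There are 200 camera calls.

### The job

Pack the white stepped model building for transport: stand it on the floor inside the open plywood case, then set the loose lid on the case so that it lies flat with its hinge knuckles between the case's knuckles. Then pull the long wood-handled hinge pin up out of the tool holder and slide it lengthwise through all five knuckles, from either end, until its handle meets the end knuckle. Let go of everything and leave the other things on the bench, and the two short tools in the holder, where they are.

Things in the scene. Friction and masses are not known exactly. Their poses are not given: they have to be found in the camera images.
- case: Fixed open plywood case, 150 (x) by 130 (y) by 80 mm high, walls and floor 8 mm. Origin: centre of underside, z up. On its +x wall, 3 fixed square wooden knuckles (26 mm square, 24 mm long in y, at y = -53, 0, 53; top 19 mm above the rim), 16 mm bore along y, mouths chamfered 2 mm, gaps of 29 mm between. Both ends of the bore are open; its +y end faces the middle of the bench.
- case_hinge (a point): Midpoint of the case's hinge axis: on the bore axis at case x = 92, y = 0, z = 86 mm. Axes as the case's; the bore runs along y.
- case_left (a point): Centre of the outer mouth of the bore at the case's +y end (92, 65, 86 mm in the case frame). Axes as the case's.
- case_right (a point): Centre of the outer mouth of the bore at the case's -y end (92, -65, 86 mm in the case frame). Axes as the case's.
- lid: Loose plywood lid, about 0.3 kg, panel 150 (x) by 130 (y) by 8 mm, right side up on 4 feet 12 mm tall that drop inside the case's corners with 3 mm play. Origin: panel centre at the feet's bottom, z up. On its +x edge 2 square knuckles (26 mm, 21 mm long, 16 mm bore along y) at y = -26.5, 26.5. Seated: axes match the case's, origin 68 mm above the case's.
- lid_handle (a point): Centre of the lid's handle bar (lid frame 0, 0, 46 mm): bar 18 mm wide (x), 80 mm long (y), 24 mm tall, its underside 14 mm above the panel, on two posts. Axes as the lid's.
- lid_hinge (a point): Midpoint of the lid's hinge axis (lid frame 92, 0, 18 mm); meets point case_hinge when the lid is seated. Axes as the lid's.
- pin: Loose hinge pin, 193 mm, 0.05 kg: aluminium shank 10 mm thick, 138 mm long (last 10 mm taper to a 6 mm tip), then a round wooden handle 16 mm thick, 55 mm long. Origin: the tip; z runs from tip to handle. Starts upright, handle up, in one of the holder's bores, tip 10 mm above the bench. Gripped with the fingers 45 degrees to it, it can be drawn upright, then turned level.
- pin_shoulder (a point): On the pin's axis where shank meets handle, 138 mm from the tip. This shoulder stops against the end knuckle. Axes as the pin's.
- pin_handle (a point): Point on the pin's axis in the handle, 168 mm from the tip (30 mm beyond the shoulder): a good place to grip. Axes as the pin's.
- holder: Fixed dark wooden tool holder, 150 (x) by 50 (y) by 70 mm high; origin at the centre of its underside, z up. Three upright bores 14 mm wide and 60 mm deep at x = -50, 0 and +50 mm: the pin and two short tools stand in them, in any order.
- awl: Short steel tool in the holder with a 22 mm wooden ball on top, 106 mm long, top 116 mm above the bench; origin at the centre of its lower end, z up. Leave it in place.
- punch: Short steel tool in the holder with a 12 mm dark head, 98 mm long, top 108 mm above the bench; origin at the centre of its lower end, z up. Leave it in place.
- building: Loose white plastic stepped model building, about 0.15 kg: base 90 (x) by 60 (y) by 22 mm, with an upper block 60 (x) by 36 (y) mm centred on it from z = 22 to 52 mm. Origin: centre of its underside; z up.
- slab: Bystander: plain low grey model building 100 by 65 by 34 mm; origin at the centre of its underside.
- glue_a: Bystander: white bottle 42 mm wide, 130 mm tall; origin at the centre of its underside.
- glue_b: Bystander: amber bottle 46 mm wide, 110 mm tall; origin at the centre of its underside.
- mallet: Bystander: hammer lying to the right, nearer the robot than the case; origin near its middle.
- driver: Bystander: screwdriver lying at the far left of the bench; origin near its middle.
Things that resemble listed ones, but are neither listed nor needed, are in the scene too. Leave any pink look-alike of the lid alone.

How it is judged:
By the outcome, as a careful person would: the job done as asked, in the order asked, and still so for the second after the job is handed in, with the robot touching nothing.
It also fails if it takes over 72 s, if anything falls off the work surface, if the arm or the gripper's body presses on something with over 40 N, if the wrist force passes 120 N, or if a joint passes its speed limit or range.

## Working session

There is one attempt and no reset: what is moved stays moved. The work goes in short steps, Python scripts to look and compute and a tool call to move; the robot and the scene stay as the last step left them, time stands still between calls to the robot, and variables do not carry over. Pictures are saved under pics/ and viewed, at most 10 in all, crops included, and the job is handed in when it is done.

Besides the shell and the picture viewer there is one more tool, called after "Call:" as a command line: name --argument value ..., lists and objects as JSON in quotes. move_arm: Moves the arm, as the interface text tells. Its arguments: {"type":"object","properties":{"series":{"type":"array"},"squeeze":{"type":"number"}},"required":["series"]}

```bash
ls; mkdir -p pics; python3 - <<'E'
from workcell import bot
import cv2,numpy as np
s=bot.observe(); print({k:np.round(v,3) for k,v in s.items()})
for n in ("side","top"):
    p,d=bot.grab_frame(n); cv2.imwrite(f"pics/{n}0.png",p[:,:,::-1]); np.save(f"{n}0_d.npy",d)
    c=bot.camera_params(n); print(n,{k:np.round(v,3).tolist() for k,v in c.items()}, (d==0).mean())
    for t in ("case","lid","lid_handle","pin","holder","awl","punch","building","slab"):
        print(n,t,[(np.round(r["bbox"]).astype(int).tolist(),round(float(r["conf"]),2)) for r in bot.find_in(n,t)][:4])
E
```

```text
pics
{'clock': np.float64(0.0), 'qpos': array([-1.287,  0.522, -0.036,  1.6  ,  0.021,  1.021, -0.113]), 'qd': array([ 0.   , -0.001, -0.001,  0.   , -0.001,  0.   ,  0.002]), 'joint_efforts': array([ 0.0000e+00, -9.2711e+01,  1.9800e+00, -3.6991e+01,  1.8000e-02,
        8.0000e-03,  0.0000e+00]), 'position': array([0.216, 0.586, 0.231]), 'tool_rot': array([-3.14 ,  0.   ,  2.788]), 'force': array([0.469, 0.743, 0.368]), 'moment': array([-0.015,  0.002,  0.037]), 'finger_force': np.float64(0.0), 'grip_width': np.float64(0.086)}
side {'fovy': 45.74, 'cx': 313.054, 'cy': 239.472, 'dist_coeffs': [-0.023, 0.0, 0.0, 0.0, 0.0], 'R': [[-0.931, -0.365, 0.021], [-0.202, 0.466, -0.861], [0.305, -0.806, -0.508]], 't': [0.455, 0.253, 1.302]} 0.004013671875
side case [([277, 212, 297, 270], 0.61)]
side lid [([256, 296, 318, 338], 0.81), ([324, 394, 419, 469], 0.6)]
side lid_handle [([327, 390, 418, 470], 0.93), ([251, 293, 318, 338], 0.6)]
side pin [([241, 308, 252, 369], 0.86), ([194, 263, 238, 290], 0.66), ([272, 213, 296, 267], 0.62)]
side holder [([208, 349, 289, 404], 0.9)]
side awl [([268,
[... 337 characters left out ...]
'R': [[0.009, -1.0, 0.022], [-0.988, -0.012, -0.155], [0.155, -0.02, -0.988]], 't': [-0.076, 0.512, 1.052]} 0.003955078125
top case [([332, 171, 398, 259], 0.96), ([120, 226, 148, 238], 0.49)]
top lid [([100, 303, 182, 381], 0.95), ([213, 202, 279, 283], 0.78)]
top lid_handle [([214, 204, 278, 283], 0.66), ([98, 301, 182, 383], 0.61)]
top pin [([118, 225, 148, 238], 0.7)]
top holder [([135, 205, 168, 272], 0.86), ([119, 224, 145, 238], 0.27)]
top awl [([138, 253, 151, 264], 0.58)]
top punch [([212, 204, 276, 285], 0.72), ([333, 173, 397, 254], 0.61), ([137, 211, 147, 222], 0.54)]
top building [([420, 240, 457, 283], 0.93), ([213, 206, 277, 280], 0.26)]
top slab [([260, 115, 294, 163], 0.75)]
```

View pics/top0.png

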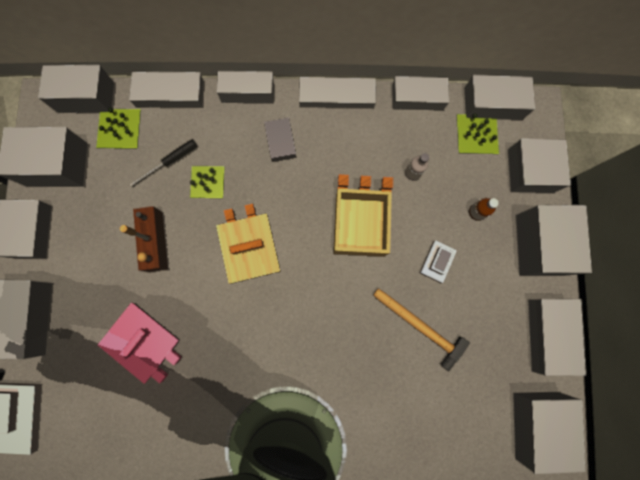

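View pics/side0.png

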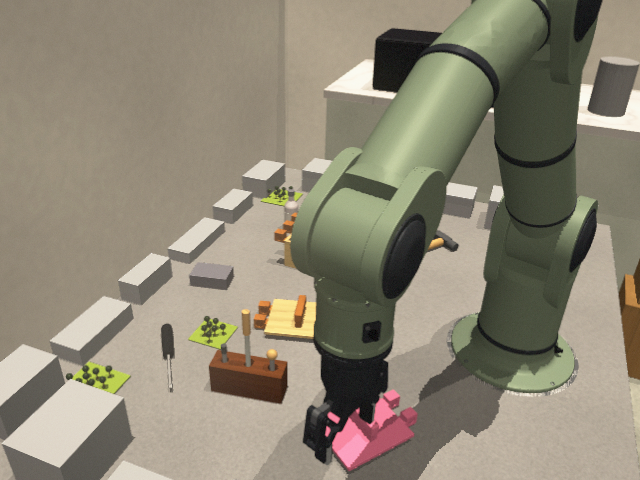

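The top view shows everything needed:
- **Lid:** the yellow lid with orange knuckles is at (247,246). The pink look-alike is at (140,343).
- **Case:** (364,220), knuckles toward +x.
- **Building:** the white stepped one is at (439,262). Possible confusions are the grey slab (280,138), a pale block at bottom left (15,420) and the grey border blocks.
- **Pin:** it is the tall tool in the middle bore, at top (125,230) and side (246,335). The awl ball (143,258), punch (141,216) and screwdriver (165,160) could be mistaken for it.

Next I measure poses from depth and check the choices in a crop.

```bash
cat > h.py <<'E'
import numpy as np, cv2
from scipy.spatial.transform import Rotation as Ro
from workcell import bot
def K(n):
    c=bot.camera_params(n); f=240/np.tan(np.radians(c["fovy"]/2))
    return np.array([[f,0,c["cx"]],[0,f,c["cy"]],[0,0,1]]),np.array(c["dist_coeffs"]),np.array(c["R"]),np.array(c["t"])
def cloud(n,d):
    k,dc,R,t=K(n); v,u=np.mgrid[:480,:640]
    q=cv2.undistortPoints(np.stack([u,v],-1).reshape(-1,1,2).astype(float),k,dc).reshape(480,640,2)
    X=np.concatenate([q*d[...,None],d[...,None]],-1)
    return (X-t)@R
def proj(n,P):
    k,dc,R,t=K(n); return cv2.projectPoints(np.atleast_2d(P).astype(float),cv2.Rodrigues(R)[0],t,k,dc)[0].reshape(-1,2)
def rect(P):
    c,s,a=cv2.minAreaRect((P[:,:2]*1000).astype(np.float32)); return np.round(c,1),np.round(s,1),round(a,1)
def tool():
    s=bot.observe(); return np.array(s["position"]),Ro.from_euler("xyz",s["tool_rot"])
def rel(p,R,p0=None,R0=None):
    "shift cm, rotvec in tool axes"
    if p0 is None: p0,R0=tool()
    return np.round(R0.inv().apply(np.array(p)-p0)*100,2).tolist(),np.round((R0.inv()*R).as_rotvec(),3).tolist()
def down(yaw): return Ro.from_euler("xyz",[np.pi,0,yaw])
E
python3 - <<'E'
from h import *
d=np.load("top0_d.npy"); X=cloud("top",d); im=cv2.imread("pics/top0.png")
def box(l,t,r,b): 
    m=np.zeros((480,640),bool); m[t:b,l:r]=1; return m&(d>0)
def sel(b,z0,z1): return X[box(*b)&(X[...,2]>z0)&(X[...,2]<z1)]
print("table",np.median(X[300:330,250:330,2]),np.median(X[180:200,420:450,2]))
for nm,b,z0,z1 in [("build up",(412,232,466,292),.042,.062),("build base",(412,232,466,292),.012,.032),
 ("lid panel",(205,195,290,292),.012,.027),("lid bar",(205,195,290,292),.048,.07),("lid all",(205,195,290,292),.012,.08),
 ("case rim",(325,165,405,265),.072,.0855),("case knuck",(325,165,405,265),.09,.11),("holder",(120,195,175,280),.062,.078),("pin",(110,215,165,245),.15,.23),
 ("awl",(130,245,165,272),.095,.125),("punch",(130,205,165,225),.09,.125),("slab",(250,105,305,170),.025,.045),("lid kn",(205,195,290,230),.03,.048)]:
    P=sel(b,z0,z1); print(nm,len(P),np.round(P.mean(0)*1000,1), "zmed",round(np.median(P[:,2])*1000,1),rect(P))
c=np.hstack([cv2.resize(im[225:300,405:475],(400,400)),cv2.resize(im[200:275,105:175],(400,400))])
cv2.imwrite("pics/crop1.png",c)
E
```

```text
table 0.0007752326672675179 0.0009783010499216202
build up 396 [ 451.4 -373.2   53.4] zmed 53.8 (array([ 452. , -374.6]), array([37.5, 60.7]), 65.5)
build base 469 [ 448.7 -366.7   22.5] zmed 22.5 (array([ 451.9, -374.7]), array([62.6, 91.7]), 65.4)
lid panel 2922 [480.8 102.   20.6] zmed 20.6 (array([496.1, 106.4]), array([182.4, 131.3]), 14.4)
lid bar 262 [480.1 101.6  57.9] zmed 58.2 (array([480.8, 101.9]), array([18.5, 80.2]), 14.8)
lid all 3383 [485.4 103.1  24.2] zmed 21.1 (array([496.1, 106.4]), array([182.4, 131.3]), 14.4)
case rim 921 [ 550.4 -180.6   80.2] zmed 80.6 (array([ 557.5, -180.1]), array([130.7, 180.7]), 87.4)
case knuck 355 [ 633.3 -183.4   99.2] zmed 99.5 (array([ 634.5, -183.6]), array([130.9,  27.5]), 88.0)
holder 1171 [495.4 337.   70.5] zmed 70.8 (array([496.3, 339.8]), array([152.4,  52.1]), 9.5)
pin 121 [494.7 336.5 186.2] zmed 191.3 (array([495.2, 338.7]), array([15. , 15.3]), 16.2)
awl 72 [445.5 329.  113.1] zmed 113.6 (array([446. , 330.4]), array([18.6, 21.2]), 53.8)
punch 37 [545.1 345.1 104.7] zmed 107.4 (array([545.1, 346. ]), array([10.3, 11.7]), 3.9)
slab 967 [763.4  27.6  34.9] zmed 35.0 (array([764.9,  28. ]), array([102.9,  65. ]), 11.6)
lid kn 147 [569.6 124.9  32.5] zmed 32.3 (array([569.3, 125.2]), array([27.4, 74. ]), 13.8)
```

View pics/crop1.png

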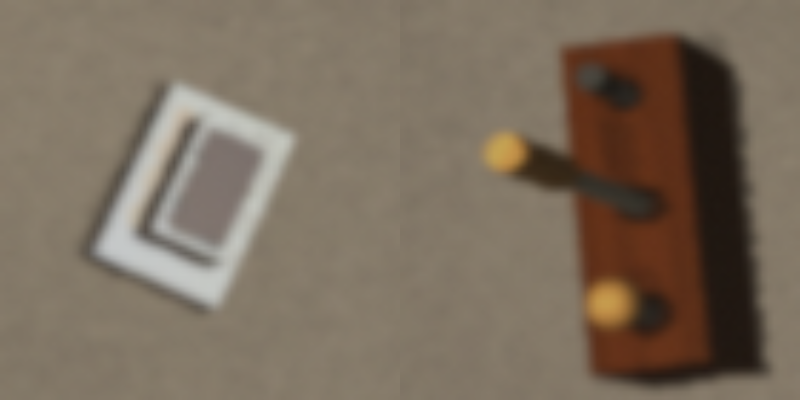

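Crop check: the left half is the white two-step building. The right half shows the long pin (handle at crop (505,153)) in the middle bore, with the punch above and the awl ball below. Next I work out the reach to the building.

```bash
python3 - <<'E'
from h import *
R=down(np.radians(155.5))
print(rel([.48,.05,.25],R)); print(rel([.452,-.3747,.10],R))
E
```

```text
([-43.29, -41.18, -1.87], [-0.0, 0.0, 0.074])
([-55.38, -81.99, 13.13], [-0.0, 0.0, 0.074])
```

Call:
move_arm --series '[[[-43.3, -41.2, -1.9], [0, 0, 0.074], 100], [[-43.3, -41.2, -1.9], [0, 0, 0.074], 100], [[-43.3, -41.2, -1.9], [0, 0, 0.074], 100], [[-43.3, -41.2, -1.9], [0, 0, 0.074], 100], [[-43.3, -41.2, -1.9], [0, 0, 0.074], 100], [[-43.3, -41.2, -1.9], [0, 0, 0.074], 100], [[-43.3, -41.2, -1.9], [0, 0, 0.074], 100], [[-43.3, -41.2, -1.9], [0, 0, 0.074], 100], [[-43.3, -41.2, -1.9], [0, 0, 0.074], 100], [[-43.3, -41.2, -1.9], [0, 0, 0.074], 100], [[-43.3, -41.2, -1.9], [0, 0, 0.074], 100], [[-43.3, -41.2, -1.9], [0, 0, 0.074], 100], [[-43.3, -41.2, -1.9], [0, 0, 0.074], 100], [[-43.3, -41.2, -1.9], [0, 0, 0.074], 100], [[-43.3, -41.2, -1.9], [0, 0, 0.074], 100], [[-55.4, -82.0, 13.1], [0, 0, 0.074], 100], [[-55.4, -82.0, 13.1], [0, 0, 0.074], 100], [[-55.4, -82.0, 13.1], [0, 0, 0.074], 100], [[-55.4, -82.0, 13.1], [0, 0, 0.074], 100], [[-55.4, -82.0, 13.1], [0, 0, 0.074], 100]]' --squeeze 40

```text
clock: 2.67
position: [0.4668, -0.1481, 0.1806]
tool_rot: [3.141, 0.001, 2.714]
force: [1.5, 0.7, 0.4]
grip_width: 0.0856
finger_force: 0.0
```

```bash
python3 - <<'E'
from h import *
s=bot.observe();print(s["clock"],np.round(s["position"],3),np.round(s["tool_rot"],3),np.round(s["qpos"],2))
R=down(np.radians(155.5))
print(rel([.452,-.3747,.08],R)); print(rel([.452,-.3747,.025],R))
E
```

```text
2.6667 [ 0.467 -0.148  0.181] [3.141e+00 1.000e-03 2.714e+00] [-0.02  0.39  0.26  2.01 -0.15  0.76  1.47]
([-8.04, -21.24, 10.07], [0.0, 0.001, 0.0])
([-8.04, -21.24, 15.57], [0.0, 0.001, 0.0])
```

Call:
move_arm --series '[[[-8.0, -21.2, 10.1], [0, 0, 0], 100], [[-8.0, -21.2, 10.1], [0, 0, 0], 100], [[-8.0, -21.2, 10.1], [0, 0, 0], 100], [[-8.0, -21.2, 10.1], [0, 0, 0], 100], [[-8.0, -21.2, 10.1], [0, 0, 0], 100], [[-8.0, -21.2, 10.1], [0, 0, 0], 100], [[-8.0, -21.2, 10.1], [0, 0, 0], 100], [[-8.0, -21.2, 10.1], [0, 0, 0], 100], [[-8.0, -21.2, 10.1], [0, 0, 0], 100]]'

```text
clock: 3.42
position: [0.452, -0.372, 0.0799]
tool_rot: [3.141, -0.0, 2.714]
force: [-0.1, -0.2, -0.8]
grip_width: 0.0856
finger_force: 0.0
```

```bash
python3 - <<'E'
from h import *
s=bot.observe();print(s["clock"],np.round(s["position"],4),np.round(s["tool_rot"],3),np.round(s["qpos"],2))
R=down(np.radians(155.5))
print(rel([.452,-.3747,.025],R)); print(rel([.452,-.3747,.16],R))
E
```

```text
3.4167 [ 0.452  -0.372   0.0799] [ 3.141 -0.     2.714] [ 0.44  0.67  0.21  1.83 -0.22  0.66  1.92]
([-0.12, -0.24, 5.49], [0.0, -0.0, -0.0])
([-0.11, -0.24, -8.01], [0.0, -0.0, -0.0])
```

Call:
move_arm --series '[[[0, -0.1, 5.5], [0, 0, 0], 100], [[0, -0.1, 5.5], [0, 0, 0], 100], [[0, -0.1, 5.5], [0, 0, 0], 100], [[0, -0.1, 5.5], [0, 0, 0], 0], [[0, -0.1, 5.5], [0, 0, 0], 0], [[0, -0.1, 5.5], [0, 0, 0], 0], [[0, -0.1, 5.5], [0, 0, 0], 0], [[0, -0.1, 5.5], [0, 0, 0], 0], [[0, -0.1, 5.5], [0, 0, 0], 0], [[0, -0.1, 5.5], [0, 0, 0], 0]]' --squeeze 40

```text
clock: 4.25
position: [0.4521, -0.3736, 0.0264]
tool_rot: [-3.142, 0.002, 2.714]
force: [-1.6, 1.6, 11.2]
grip_width: 0.0355
finger_force: 39.8
```

```bash
python3 - <<'E'
from h import *
s=bot.observe();print(s["clock"],np.round(s["position"],4),np.round(s["tool_rot"],3),s["grip_width"],s["finger_force"])
E
```

```text
4.25 [ 0.4521 -0.3736  0.0264] [-3.142e+00  2.000e-03  2.714e+00] 0.03551751640377417 39.77300763130188
```

```bash
python3 - <<'E'
from h import *
R=down(np.radians(177.7));p0,R0=tool();p0[2]=.025
print(rel(p0+[0,0,.145],R0,p0,R0));print(rel([.5425,-.1797,.17],R,p0,R0)); print(rel([.5425,-.1797,.06],R,p0,R0));print(rel([.5425,-.1797,.036],R,p0,R0))
E
```

```text
([-0.02, -0.0, -14.5], [0.0, 0.0, 0.0])
([-0.2, 21.39, -14.5], [-0.0, 0.002, -0.388])
([-0.19, 21.39, -3.5], [-0.0, 0.002, -0.388])
([-0.18, 21.39, -1.1], [-0.0, 0.002, -0.388])
```

Call:
move_arm --series '[[[0, 0, -14.5], [0, 0, 0], 0], [[0, 0, -14.5], [0, 0, 0], 0], [[0, 0, -14.5], [0, 0, 0], 0], [[0, 0, -14.5], [0, 0, 0], 0], [[-0.2, 21.4, -14.5], [0, 0, -0.388], 0], [[-0.2, 21.4, -14.5], [0, 0, -0.388], 0], [[-0.2, 21.4, -14.5], [0, 0, -0.388], 0], [[-0.2, 21.4, -14.5], [0, 0, -0.388], 0], [[-0.2, 21.4, -14.5], [0, 0, -0.388], 0], [[-0.2, 21.4, -14.5], [0, 0, -0.388], 0], [[-0.2, 21.4, -14.5], [0, 0, -0.388], 0], [[-0.2, 21.4, -14.5], [0, 0, -0.388], 0], [[-0.2, 21.4, -14.5], [0, 0, -0.388], 0]]'

```text
clock: 5.33
position: [0.5416, -0.1806, 0.1704]
tool_rot: [-3.141, 0.0, 3.1]
force: [-0.6, -0.5, -1.3]
grip_width: 0.0354
finger_force: 41.3
```

```bash
python3 - <<'E'
from h import *
s=bot.observe();print(s["clock"],np.round(s["position"],4),np.round(s["tool_rot"],3),s["grip_width"],s["finger_force"])
R=down(np.radians(177.7));print(rel([.5425,-.1797,.036],R))
E
```

```text
5.3333 [ 0.5416 -0.1806  0.1704] [-3.141  0.     3.1  ] 0.035414861595872586 41.29691183567047
([-0.08, 0.1, 13.44], [-0.001, 0.0, -0.001])
```

Call:
move_arm --series '[[[0, 0, 4], [0, 0, 0], 0], [[0, 0, 8], [0, 0, 0], 0], [[0, 0, 10.5], [0, 0, 0], 0], [[0, 0, 12], [0, 0, 0], 0], [[0, 0, 13], [0, 0, 0], 0], [[0, 0, 13.4], [0, 0, 0], 0], [[0, 0, 13.4], [0, 0, 0], 0], [[0, 0, 13.4], [0, 0, 0], 60], [[0, 0, 13.4], [0, 0, 0], 60], [[0, 0, 13.4], [0, 0, 0], 60], [[0, 0, 13.4], [0, 0, 0], 60], [[0, 0, 11.5], [0, 0, 0], 60], [[0, 0, 7.5], [0, 0, 0], 60], [[0, 0, 3.5], [0, 0, 0], 60], [[0, 0, 0], [0, 0, 0], 60]]'

```text
clock: 6.58
position: [0.5421, -0.1795, 0.1727]
tool_rot: [-3.141, 0.001, 3.102]
force: [0.2, -0.5, 0.1]
grip_width: 0.0513
finger_force: 0.0
```

```bash
python3 - <<'E'
from h import *
s=bot.observe();print(s["clock"],np.round(s["position"],4),np.round(s["tool_rot"],3),s["grip_width"],np.round(s["force"],1))
R=down(np.radians(104.6));print(rel([.481,.1022,.16],R));print(rel([.481,.1022,.09],R))
E
```

```text
6.5833 [ 0.5421 -0.1795  0.1727] [-3.141e+00  1.000e-03  3.102e+00] 0.051321967806685374 [ 0.2 -0.5  0.1]
([7.23, 27.9, 1.25], [0.0, 0.001, 1.276])
([7.24, 27.9, 8.25], [0.0, 0.001, 1.276])
```

Call:
move_arm --series '[[[7.2, 27.9, 1.2], [0, 0, 1.276], 60], [[7.2, 27.9, 1.2], [0, 0, 1.276], 60], [[7.2, 27.9, 1.2], [0, 0, 1.276], 60], [[7.2, 27.9, 1.2], [0, 0, 1.276], 60], [[7.2, 27.9, 1.2], [0, 0, 1.276], 60], [[7.2, 27.9, 1.2], [0, 0, 1.276], 60], [[7.2, 27.9, 1.2], [0, 0, 1.276], 60], [[7.2, 27.9, 1.2], [0, 0, 1.276], 60], [[7.2, 27.9, 1.2], [0, 0, 1.276], 60], [[7.2, 27.9, 5], [0, 0, 1.276], 60], [[7.2, 27.9, 8.2], [0, 0, 1.276], 60], [[7.2, 27.9, 8.2], [0, 0, 1.276], 60], [[7.2, 27.9, 8.2], [0, 0, 1.276], 60]]'

```text
clock: 7.67
position: [0.4807, 0.1019, 0.0879]
tool_rot: [-3.139, 0.0, 1.828]
force: [0.0, 1.0, 1.1]
grip_width: 0.051
finger_force: 0.0
```

```bash
python3 - <<'E'
from h import *
s=bot.observe();print(s["clock"],np.round(s["position"],4),np.round(s["tool_rot"],3),s["grip_width"],np.round(s["qpos"],2))
R=down(np.radians(104.6));print(rel([.481,.1022,.028],R))
# look at the case contents
p,d=bot.grab_frame("top"); X=cloud("top",d); m=np.zeros((480,640),bool); m[165:265,325:405]=1
for nm,a,b in (("bld up",.05,.068),("bld base",.022,.036),("kn",.09,.11),("rim",.072,.0855)):
    P=X[m&(X[...,2]>a)&(X[...,2]<b)]; print(nm,len(P),np.round(P[:,2].mean()*1000,1),rect(P))
E
```

```text
7.6667 [0.4807 0.1019 0.0879] [-3.139  0.     1.828] 0.05099807735023757 [-0.62  0.58  0.38  2.08 -0.39  0.56  0.31]
([0.03, 0.05, 5.99], [-0.002, 0.0, 0.002])
bld up 589 60.8 (array([ 542.1, -178.6]), array([128.8, 150.1]), 87.6)
bld base 629 30.3 (array([ 542.1, -179. ]), array([129.4, 149.9]), 87.6)
kn 352 99.5 (array([ 633.9, -183.5]), array([130.9,  27.7]), 87.9)
rim 920 80.3 (array([ 557.6, -180.2]), array([130.7, 180.8]), 87.6)
```

Call:
move_arm --series '[[[0, 0, 3], [0, 0, 0], 60], [[0, 0, 5], [0, 0, 0], 60], [[0, 0, 6.0], [0, 0, 0], 60], [[0, 0, 6.0], [0, 0, 0], 60], [[0, 0, 6.0], [0, 0, 0], 0], [[0, 0, 6.0], [0, 0, 0], 0], [[0, 0, 6.0], [0, 0, 0], 0], [[0, 0, 6.0], [0, 0, 0], 0], [[0, 0, 6.0], [0, 0, 0], 0], [[0, 0, 6.0], [0, 0, 0], 0], [[0, 0, 6.0], [0, 0, 0], 0], [[0, 0, 6.0], [0, 0, 0], 0], [[0, 0, 6.0], [0, 0, 0], 0]]' --squeeze 100

```text
clock: 8.8
position: [0.4821, 0.1024, 0.0295]
tool_rot: [3.139, -0.0, 1.826]
force: [-2.8, -0.4, 14.8]
grip_width: 0.0168
finger_force: 97.2
```

```bash
python3 - <<'E'
from h import *
s=bot.observe();print(s["clock"],np.round(s["position"],4),np.round(s["tool_rot"],3),s["grip_width"],s["finger_force"])
p0,R0=tool(); R=Ro.from_euler("z",-16.9,degrees=True)*R0
# lid origin currently: re-measured 481,102.2 ; grip shift along lid x is centred by the pads
print(rel([p0[0],p0[1],.16],R0)); print(rel([.5424,-.1796,.18],R))
E
```

```text
8.8 [0.4821 0.1024 0.0295] [ 3.139 -0.     1.826] 0.01679531974377117 97.2393250465393
([0.0, 0.03, -13.05], [0.0, 0.0, 0.0])
([-28.81, -1.25, -15.06], [-0.0, -0.001, 0.295])
```

Call:
move_arm --series '[[[0, 0, -2], [0, 0, 0], 0], [[0, 0, -5.5], [0, 0, 0], 0], [[0, 0, -9], [0, 0, 0], 0], [[0, 0, -13], [0, 0, 0], 0], [[-4, -0.2, -15], [0, 0, 0.1], 0], [[-8, -0.4, -15], [0, 0, 0.2], 0], [[-12, -0.6, -15], [0, 0, 0.295], 0], [[-16, -0.8, -15], [0, 0, 0.295], 0], [[-20, -1.0, -15], [0, 0, 0.295], 0], [[-24, -1.1, -15], [0, 0, 0.295], 0], [[-27, -1.2, -15], [0, 0, 0.295], 0], [[-28.8, -1.25, -15], [0, 0, 0.295], 0], [[-28.8, -1.25, -15], [0, 0, 0.295], 0], [[-28.8, -1.25, -15], [0, 0, 0.295], 0], [[-28.8, -1.25, -15], [0, 0, 0.295], 0]]'

```text
clock: 10.05
position: [0.5417, -0.179, 0.1784]
tool_rot: [-3.142, -0.001, 1.531]
force: [-0.3, 0.8, -3.5]
grip_width: 0.0165
finger_force: 98.8
```

```bash
python3 - <<'E'
from h import *
s=bot.observe();print(s["clock"],np.round(s["position"],4),np.round(s["tool_rot"],3),s["grip_width"],s["finger_force"])
p,d=bot.grab_frame("top"); cv2.imwrite("pics/top1.png",cv2.resize(p[120:300,280:460,::-1],(600,600)));np.save("top1_d.npy",d)
p,d=bot.grab_frame("side"); cv2.imwrite("pics/side1.png",p[:,:,::-1]);np.save("side1_d.npy",d)
E
```

```text
10.05 [ 0.5417 -0.179   0.1784] [-3.142e+00 -1.000e-03  1.531e+00] 0.016499389459134883 98.8199508190155
```

View pics/top1.png

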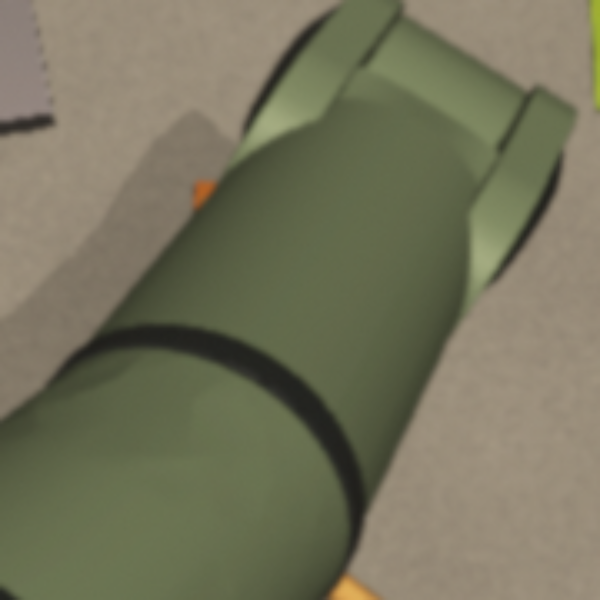

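The arm hides the lid from the top camera, so I check the side view.

```bash
python3 - <<'E'
import cv2
im=cv2.imread("pics/side1.png"); cv2.imwrite("pics/side1c.png",cv2.resize(im[120:320,240:440],(600,600)))
E
```

```text
(no output)
```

View pics/side1c.png

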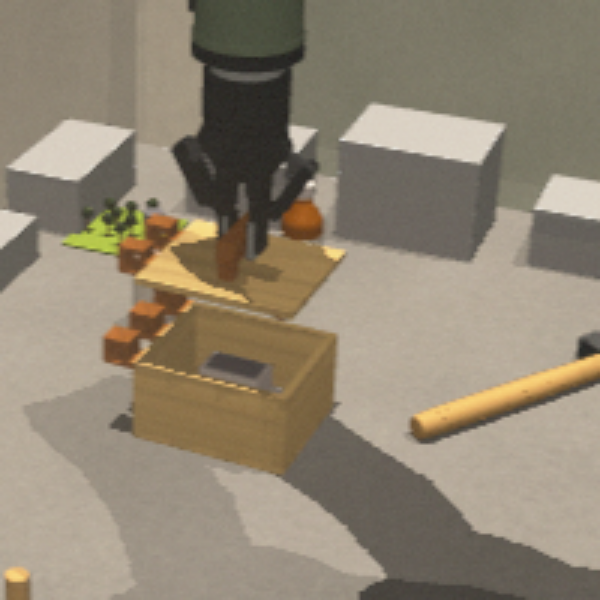

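The side view shows the lid held level above the case, with its knuckles at crop (135,255) and (162,230). The case knuckles are below at (122,345), (147,318) and (172,298), and the building stands inside. I measure the lid against the case in this camera.

```bash
python3 - <<'E'
from h import *
d=np.load("side1_d.npy"); X=cloud("side",d); im=cv2.imread("pics/side1.png").astype(int); hsv=cv2.cvtColor(im.astype(np.uint8),cv2.COLOR_BGR2HSV)
m=np.zeros((480,640),bool); m[185:285,270:360]=1; m&=d>0
xy=(X[...,0]>.42)&(X[...,0]<.70)&(X[...,1]>-.29)&(X[...,1]<-.07)
m&=xy
z=X[...,2]; h=np.histogram(z[m],bins=np.arange(.0,.24,.01)); print(list(zip(np.round(h[1],2),h[0])))
P=X[m&(abs(z-.170)<.012)]
A=np.c_[P[:,:2],np.ones(len(P))]; c=np.linalg.lstsq(A,P[:,2],rcond=None)[0]
for _ in range(3):
    r=abs(A@c-P[:,2])<.002; c=np.linalg.lstsq(A[r],P[r,2],rcond=None)[0]
print("lid panel tilt",c[:2],"z",c@[.542,-.179,1],r.sum(),rect(P[r]))
K2=X[m&(z>.174)&(z<.187)&(X[...,0]>.615)]; print("lid kn",len(K2),np.round(K2.mean(0)*1000,1),rect(K2))
for a,b in ((.095,.104),):
    Q=X[m&(z>a)&(z<b)&(X[...,0]>.6)]; print("case kn",len(Q),rect(Q))
Q=X[m&(z>.077)&(z<.084)]; print("case rim",len(Q),rect(Q))
E
```

```text
[(np.float64(0.0), np.int64(1313)), (np.float64(0.01), np.int64(223)), (np.float64(0.02), np.int64(252)), (np.float64(0.03), np.int64(290)), (np.float64(0.04), np.int64(352)), (np.float64(0.05), np.int64(402)), (np.float64(0.06), np.int64(504)), (np.float64(0.07), np.int64(498)), (np.float64(0.08), np.int64(402)), (np.float64(0.09), np.int64(98)), (np.float64(0.1), np.int64(57)), (np.float64(0.11), np.int64(0)), (np.float64(0.12), np.int64(0)), (np.float64(0.13), np.int64(0)), (np.float64(0.14), np.int64(0)), (np.float64(0.15), np.int64(38)), (np.float64(0.16), np.int64(790)), (np.float64(0.17), np.int64(564)), (np.float64(0.18), np.int64(98)), (np.float64(0.19), np.int64(58)), (np.float64(0.2), np.int64(116)), (np.float64(0.21), np.int64(45)), (np.float64(0.22), np.int64(72))]
lid panel tilt [ 0.00300936 -0.00386583] z 0.16980230509749863 897 (array([ 556.3, -177.6]), array([137. , 182.9]), 88.0)
lid kn 114 [ 632.1 -179.   179.6] (array([ 633.1, -180.9]), array([78. , 31.4]), 86.5)
case kn 124 (array([ 635.4, -171.1]), array([115.2,  28.8]), 87.7)
case rim 523 (array([ 558.7, -180.9]), array([140.9, 182.8]), 87.9)
```

```bash
cat > edges.py <<'E'
from h import *
def edges(X,ok,z0,lab):
    # in case frame: extents per bin of the surface at height z0
    a=np.radians(-2.3); c,s=np.cos(a),np.sin(a)
    Q=(X-[.5424,-.1796,0])*1000; u=c*Q[...,0]+s*Q[...,1]; v=-s*Q[...,0]+c*Q[...,1]
    m=ok&(abs(X[...,2]-z0)<.0025)&(abs(u)<95)&(abs(v)<95); U,V=u[m],v[m]
    def ext(A,B,sg,lim):
        r=[]
        for b in range(-lim,lim,8):
            k=(B>=b)&(B<b+8)
            if k.sum()>2: r.append((b+4,(sg*A[k]).max()*sg))
        r=np.array(r); r=r[abs(r[:,1])>50]
        if len(r)<3: return None
        k=abs(r[:,1]-np.median(r[:,1]))<4
        f=np.polyfit(r[k,0],r[k,1],1); return round(np.median(r[:,1]),1),round(np.degrees(f[0]),2),len(r)
    print(lab,"x-",ext(U,V,-1,56),"y+",ext(V,U,1,64),"y-",ext(V,U,-1,64),"x+",ext(U,V,1,56))
E
python3 - <<'E'
from edges import *
d=np.load("side1_d.npy"); X=cloud("side",d); edges(X,d>0,.1698,"lid side"); edges(X,d>0,.0805,"case side")
d=np.load("top0_d.npy"); X=cloud("top",d); edges(X,d>0,.0803,"case top")
E
```

```text
lid side x- (np.float64(-75.9), np.float64(0.24), 14) y+ (np.float64(68.3), np.float64(0.39), 16) y- (np.float64(-62.6), np.float64(1.06), 11) x+ (np.float64(74.5), np.float64(-0.68), 14)
case side x- (np.float64(-73.8), np.float64(-0.42), 14) y+ (np.float64(67.6), np.float64(-0.05), 16) y- (np.float64(-64.8), np.float64(1.0), 16) x+ (np.float64(81.2), np.float64(0.07), 14)
case top x- (np.float64(-74.4), np.float64(-0.05), 14) y+ (np.float64(64.4), np.float64(0.02), 16) y- (np.float64(-64.0), np.float64(-0.32), 16) x+ (np.float64(78.2), np.float64(-0.7), 14)
```

Call:
move_arm --series '[[[-0.1, 0.13, 3], [0, 0, 0], 0], [[-0.1, 0.13, 5], [0, 0, 0], 0], [[-0.1, 0.13, 6], [0, 0, 0], 0], [[-0.1, 0.13, 6.7], [0, 0, 0], 0], [[-0.1, 0.13, 7.1], [0, 0, 0], 0], [[-0.1, 0.13, 7.4], [0, 0, 0], 0], [[-0.1, 0.13, 7.4], [0, 0, 0], 0]]'

```text
clock: 10.73
position: [0.5433, -0.1806, 0.1043]
tool_rot: [3.141, 0.0, 1.531]
force: [0.0, -0.2, -4.3]
grip_width: 0.0164
finger_force: 98.5
```

```bash
python3 - <<'E'
from edges import *
s=bot.observe();print(s["clock"],np.round(s["position"],4),np.round(s["tool_rot"],3),np.round(s["force"],1),np.round(s["moment"],2))
p,d=bot.grab_frame("side"); X=cloud("side",d); edges(X,d>0,s["position"][2]-.0086,"lid side"); cv2.imwrite("pics/side2.png",cv2.resize(p[180:290,260:370,::-1],(600,600)))
E
```

```text
10.7333 [ 0.5433 -0.1806  0.1043] [3.141 0.    1.531] [ 0.  -0.2 -4.3] [-0.02  0.04  0.02]
lid side x- (np.float64(-74.1), np.float64(-0.32), 14) y+ (np.float64(66.5), np.float64(-0.27), 16) y- (np.float64(-64.6), np.float64(1.12), 10) x+ (np.float64(81.7), np.float64(0.07), 14)
```

Call:
move_arm --series '[[[0, 0, 0.3], [0, 0, 0], 0], [[0, 0, 0.6], [0, 0, 0], 0], [[0, 0, 0.8], [0, 0, 0], 0], [[0, 0, 0.8], [0, 0, 0], 0], [[0, 0, 0.8], [0, 0, 0], 60], [[0, 0, 0.8], [0, 0, 0], 60], [[0, 0, 0.8], [0, 0, 0], 60], [[0, 0, 0.8], [0, 0, 0], 60], [[0, 0, 0.8], [0, 0, 0], 60], [[0, 0, -2], [0, 0, 0], 60], [[0, 0, -6], [0, 0, 0], 60], [[0, 0, -10], [0, 0, 0], 60], [[0, 0, -14], [0, 0, 0], 60], [[0, 0, -16], [0, 0, 0], 60], [[0, 0, -16], [0, 0, 0], 60]]'

```text
clock: 12.03
position: [0.5446, -0.1814, 0.2685]
tool_rot: [3.135, 0.001, 1.531]
force: [-0.2, 0.3, 0.8]
grip_width: 0.0513
finger_force: 0.0
```

```bash
python3 - <<'E'
from edges import *
s=bot.observe();print(s["clock"],np.round(s["position"],4),np.round(s["tool_rot"],3),np.round(s["force"],1),np.round(s["qpos"],2))
p,d=bot.grab_frame("side"); X=cloud("side",d); np.save("side3_d.npy",d)
m=(d>0)&(abs(X[...,0]-.53)<.06)&(abs(X[...,1]+.18)<.055)&(abs(X[...,2]-.088)<.006)
P=X[m];A=np.c_[P[:,:2]-[.5424,-.1796],np.ones(len(P))];print("panel plane",np.round(np.linalg.lstsq(A,P[:,2],rcond=None)[0],4),len(P))
edges(X,d>0,.0885,"lid side"); cv2.imwrite("pics/side3.png",cv2.resize(p[180:290,260:370,::-1],(600,600)))
E
```

```text
12.0333 [ 0.5446 -0.1814  0.2685] [3.135e+00 1.000e-03 1.531e+00] [-0.2  0.3  0.8] [-0.22  0.46  0.63  1.72 -0.31  1.05  0.47]
panel plane [ 0.002  -0.0031  0.0895] 732
lid side x- (np.float64(-73.7), np.float64(0.3), 14) y+ (np.float64(65.4), np.float64(0.17), 16) y- (np.float64(-65.5), np.float64(0.6), 13) x+ (np.float64(80.9), np.float64(-0.09), 14)
```

View pics/side3.png

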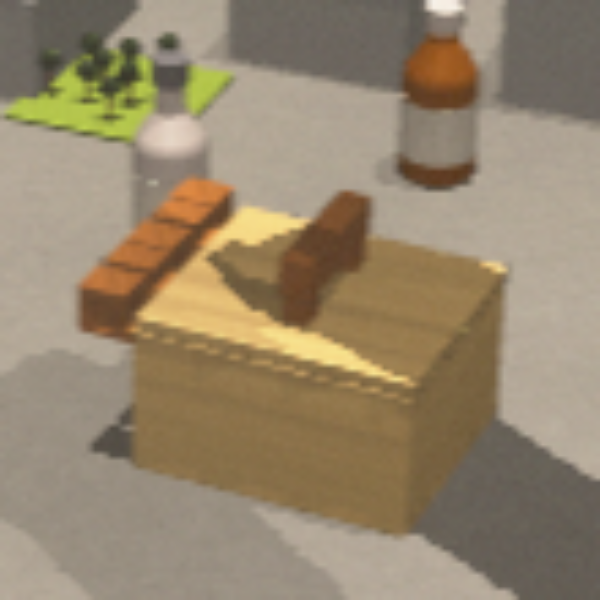

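The lid sits flat: the panel plane is level and the five orange knuckles show in one row at crop (80–235, 180–335). Next is the pin.

```bash
python3 - <<'E'
from h import *
p0,R0=tool(); R=Ro.from_euler("x",45,degrees=True)*down(np.radians(90)); print(R.as_matrix().round(2).tolist())
print(rel([.4955,.2817,.2353],R)); 
E
```

```text
[[0.0, 1.0, 0.0], [0.71, -0.0, 0.71], [0.71, 0.0, -0.71]]
([46.03, -6.7, 3.04], [0.019, 0.786, -0.036])
```

Call:
move_arm --series '[[[46, -6.7, 3], [0.019, 0.786, -0.036], 100], [[46, -6.7, 3], [0.019, 0.786, -0.036], 100], [[46, -6.7, 3], [0.019, 0.786, -0.036], 100], [[46, -6.7, 3], [0.019, 0.786, -0.036], 100], [[46, -6.7, 3], [0.019, 0.786, -0.036], 100], [[46, -6.7, 3], [0.019, 0.786, -0.036], 100], [[46, -6.7, 3], [0.019, 0.786, -0.036], 100], [[46, -6.7, 3], [0.019, 0.786, -0.036], 100], [[46, -6.7, 3], [0.019, 0.786, -0.036], 100], [[46, -6.7, 3], [0.019, 0.786, -0.036], 100], [[46, -6.7, 3], [0.019, 0.786, -0.036], 100], [[46, -6.7, 3], [0.019, 0.786, -0.036], 100], [[46, -6.7, 3], [0.019, 0.786, -0.036], 100], [[46, -6.7, 3], [0.019, 0.786, -0.036], 100], [[46, -6.7, 3], [0.019, 0.786, -0.036], 100]]'

```text
clock: 13.33
position: [0.4947, 0.2806, 0.2333]
tool_rot: [-3.135, -0.785, 1.564]
force: [0.5, -1.3, -0.5]
grip_width: 0.0854
finger_force: 0.0
```

```bash
python3 - <<'E'
from h import *
s=bot.observe();print(s["clock"],np.round(s["position"],4),np.round(s["qpos"],2),np.round(s["qd"],2),np.round(s["force"],1))
p0,R0=tool(); print(R0.as_matrix().round(3).tolist())
R=Ro.from_euler("x",45,degrees=True)*down(np.radians(90))
print(rel([.4955,.3524,.1646],R)); 
E
```

```text
13.3333 [0.4947 0.2806 0.2333] [-0.32  0.46  0.13  2.02 -1.18  0.91  0.68] [ 0.01 -0.    0.   -0.   -0.    0.   -0.  ] [ 0.5 -1.3 -0.5]
[[0.005, 1.0, -0.002], [0.707, -0.002, 0.707], [0.707, -0.005, -0.707]]
([0.22, 0.09, 9.94], [-0.002, 0.0, -0.005])
```

Call:
move_arm --series '[[[0.2, 0.1, 4], [0, 0, -0.005], 100], [[0.2, 0.1, 7], [0, 0, -0.005], 100], [[0.2, 0.1, 9], [0, 0, -0.005], 100], [[0.2, 0.1, 9.9], [0, 0, -0.005], 100], [[0.2, 0.1, 9.9], [0, 0, -0.005], 100], [[0.2, 0.1, 9.9], [0, 0, -0.005], 100]]'

```text
clock: 13.83
position: [0.496, 0.3516, 0.1651]
tool_rot: [-3.14, -0.786, 1.57]
force: [-0.4, -0.7, 0.3]
grip_width: 0.0853
finger_force: 0.0
```

```bash
python3 - <<'E'
from h import *
s=bot.observe();print(s["clock"],np.round(s["position"],4),np.round(s["qpos"],2),np.round(s["qd"],2),np.round(s["force"],1))
p0,R0=tool(); print(R0.as_matrix().round(3).tolist())
R=Ro.from_euler("x",45,degrees=True)*down(np.radians(90))
print(rel([.4955,.3524,.1646],R)); 
p,d=bot.grab_frame("side"); cv2.imwrite("pics/side4.png",cv2.resize(p[260:410,170:320,::-1],(600,600)))
E
```

```text
13.8333 [0.496  0.3516 0.1651] [-0.19  0.6  -0.22  2.01 -1.25  0.64  0.73] [-0.02 -0.02  0.03 -0.   -0.    0.01  0.  ] [-0.4 -0.7  0.3]
[[0.0, 1.0, -0.001], [0.707, 0.001, 0.707], [0.707, -0.001, -0.707]]
([0.03, -0.05, 0.09], [-0.001, -0.0, -0.0])
```

View pics/side4.png

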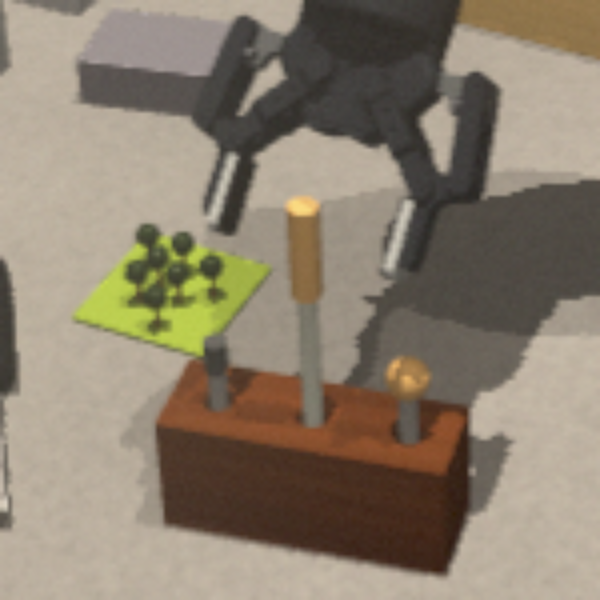

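The open fingers straddle the pin handle at crop (303,250) and clear the other tools. Now I close and draw it up.

Call:
move_arm --series '[[[0, 0, 0.1], [0, 0, 0], 0], [[0, 0, 0.1], [0, 0, 0], 0], [[0, 0, 0.1], [0, 0, 0], 0], [[0, 0, 0.1], [0, 0, 0], 0], [[0, 0, 0.1], [0, 0, 0], 0], [[0, 0, 0.1], [0, 0, 0], 0], [[0, 0, 0.1], [0, 0, 0], 0], [[0, 0, 0.1], [0, 0, 0], 0], [[0, 0, 0.1], [0, 0, 0], 0], [[0, 0, 0.1], [0, 0, 0], 0], [[0, 0, 0.1], [0, 0, 0], 0]]' --squeeze 80

```text
clock: 14.8
position: [0.4956, 0.3539, 0.165]
tool_rot: [3.141, -0.786, 1.574]
force: [1.9, 0.1, 4.5]
grip_width: 0.0142
finger_force: 77.9
```

Call:
move_arm --series '[[[1.5, 0, -1.5], [0, 0, 0], 0], [[3, 0, -3], [0, 0, 0], 0], [[4.5, 0, -4.5], [0, 0, 0], 0], [[6, 0, -6], [0, 0, 0], 0], [[7, 0, -7], [0, 0, 0], 0], [[7, 0, -7], [0, 0, 0], 0], [[7, 0, -7], [0, 0, 0], 0]]'

```text
clock: 15.38
position: [0.4952, 0.3538, 0.2639]
tool_rot: [3.141, -0.786, 1.575]
force: [-0.2, -0.9, -1.2]
grip_width: 0.0139
finger_force: 78.1
```

```bash
python3 - <<'E'
from h import *
s=bot.observe();print(s["clock"],np.round(s["position"],4),np.round(s["qpos"],2),np.round(s["force"],1))
p0,R0=tool(); print(R0.as_matrix().round(3).tolist())
p,d=bot.grab_frame("side"); np.save("side5_d.npy",d); cv2.imwrite("pics/side5.png",p[:,:,::-1])
for r in bot.trace("side","pin")[:3]:
    print(r["bbox"],r["conf"],r["mask"].sum()); P=cloud("side",d)[r["mask"]&(d>0)]
    zs=P[:,2]; print(zs.min(),zs.max())
    for a in np.arange(.08,.28,.03):
        k=abs(zs-a)<.01
        if k.sum()>3: print(round(a,2),np.round(np.median(P[k],0)*1000,1),k.sum())
E
```

```text
15.3833 [0.4952 0.3538 0.2639] [-0.25  0.43 -0.14  1.95 -1.08  0.77  0.45] [-0.2 -0.9 -1.2]
[[-0.003, 1.0, -0.002], [0.707, 0.003, 0.708], [0.708, 0.001, -0.707]]
[241.2, 265.7, 250.3, 350.8] 0.98 420
-0.002944429275954644 0.30459031331923175
0.11 [494.1 342.1 116.5] 9
0.14 [494.1 343.7 139.6] 44
0.17 [493.8 343.9 171.6] 30
0.2 [494.1 343.1 197.9] 45
0.23 [493.  343.3 230.7] 44
0.26 [496.  346.7 256.9] 36
[282.3, 213.0, 352.7, 255.6] 0.27 1669
-0.0034679243071582574 0.13252932156127237
0.08 [ 535.1 -163.5   88.2] 926
0.11 [ 540.8 -161.8  108.5] 119
0.14 [ 541.6 -151.6  130.8] 4
```

```bash
cat >> h.py <<'E'
YAW=np.radians(-2.3); H=np.array([.6343,-.1833,.086]); AX=np.array([-np.sin(YAW),np.cos(YAW),0])
RL=Ro.from_euler("z",YAW)*Ro.from_euler("x",-45,degrees=True)*down(np.pi/2)
def lev(s,dz=0): # TCP for the tip at s along the bore axis from the hinge midpoint (m)
    return H+AX*(s+.168)+[0,0,dz]+.019*RL.as_matrix()[:,2]
E
python3 - <<'E'
from h import *
print(RL.as_matrix().round(2).tolist())
print(rel([.56,.22,.29],RL)); print(lev(.105,.08),rel(lev(.105,.08),RL))
E
```

```text
[[0.03, 1.0, -0.03], [0.71, -0.04, -0.71], [-0.71, 0.0, -0.71]]
([-7.52, 6.47, -11.4], [-0.002, -1.571, 0.048])
[0.64471681 0.07605586 0.15256497] ([-27.43, 14.91, -11.89], [-0.002, -1.571, 0.048])
```

Call:
move_arm --series '[[[-7.5, 6.5, -11.4], [0, -1.571, 0.048], 0], [[-7.5, 6.5, -11.4], [0, -1.571, 0.048], 0], [[-7.5, 6.5, -11.4], [0, -1.571, 0.048], 0], [[-7.5, 6.5, -11.4], [0, -1.571, 0.048], 0], [[-7.5, 6.5, -11.4], [0, -1.571, 0.048], 0], [[-7.5, 6.5, -11.4], [0, -1.571, 0.048], 0], [[-7.5, 6.5, -11.4], [0, -1.571, 0.048], 0], [[-7.5, 6.5, -11.4], [0, -1.571, 0.048], 0], [[-7.5, 6.5, -11.4], [0, -1.571, 0.048], 0], [[-7.5, 6.5, -11.4], [0, -1.571, 0.048], 0], [[-7.5, 6.5, -11.4], [0, -1.571, 0.048], 0], [[-7.5, 6.5, -11.4], [0, -1.571, 0.048], 0], [[-7.5, 6.5, -11.4], [0, -1.571, 0.048], 0], [[-7.5, 6.5, -11.4], [0, -1.571, 0.048], 0], [[-7.5, 6.5, -11.4], [0, -1.571, 0.048], 0], [[-7.5, 6.5, -11.4], [0, -1.571, 0.048], 0]]'

```text
clock: 16.82
position: [0.561, 0.2195, 0.291]
tool_rot: [-3.141, 0.784, 1.53]
force: [-0.6, -1.2, 0.0]
grip_width: 0.0139
finger_force: 78.3
```

```bash
python3 - <<'E'
from h import *
s=bot.observe();print(s["clock"],np.round(s["position"],4),np.round(s["qpos"],2),np.round(s["force"],1),s["grip_width"])
p0,R0=tool(); print(R0.as_matrix().round(3).tolist())
print(rel(lev(.105,.06),RL))
E
```

```text
16.8167 [0.561  0.2195 0.291 ] [-0.98  0.77  0.43  1.34  0.32  1.58 -0.71] [-0.6 -1.2  0. ] 0.013934557777688587
[[0.029, 0.999, -0.03], [0.708, -0.041, -0.705], [-0.706, -0.001, -0.708]]
([1.27, 8.97, 21.09], [-0.001, -0.002, -0.0])
```

Call:
move_arm --series '[[[1.3, 9, 21.1], [0, 0, 0], 0], [[1.3, 9, 21.1], [0, 0, 0], 0], [[1.3, 9, 21.1], [0, 0, 0], 0], [[1.3, 9, 21.1], [0, 0, 0], 0], [[1.3, 9, 21.1], [0, 0, 0], 0], [[1.3, 9, 21.1], [0, 0, 0], 0], [[1.3, 9, 21.1], [0, 0, 0], 0], [[1.3, 9, 21.1], [0, 0, 0], 0], [[1.3, 9, 21.1], [0, 0, 0], 0], [[1.3, 9, 21.1], [0, 0, 0], 0]]'

```text
clock: 17.65
position: [0.6454, 0.0777, 0.1341]
tool_rot: [3.14, 0.783, 1.53]
force: [-1.0, 1.2, -0.7]
grip_width: 0.0142
finger_force: 78.3
```

```bash
cat > look.py <<'E'
from h import *
import sys
tag,z=sys.argv[1],float(sys.argv[2])
s=bot.observe();print(s["clock"],np.round(s["position"],4),np.round(s["qpos"],2),np.round(s["force"],1))
p0,R0=tool(); print("to",rel(lev(.105,z),RL))
for n in ("top","side"):
    p,d=bot.grab_frame(n); X=cloud(n,d); cv2.imwrite(f"pics/{n}{tag}.png",p[:,:,::-1]); np.save(f"{n}{tag}_d.npy",d)
    Q=X-H; al=Q@AX; cr=Q@np.array([AX[1],-AX[0],0]); h=Q[...,2]-z
    m=(d>0)&(abs(cr)<.02)&(abs(h)<.02)
    for a in np.arange(.10,.30,.02):
        k=m&(al>=a)&(al<a+.02)
        if k.sum()>5: print(n,round(a+.01,2),k.sum(),"cr med/min/max",np.round([np.median(cr[k])*1e3,cr[k].min()*1e3,cr[k].max()*1e3],1),"h",np.round([np.median(h[k])*1e3,h[k].max()*1e3],1))
    k=m&(al>.05)&(al<.2); print(n,"tip s",np.round(np.sort(al[k])[:3],4))
E
python3 look.py 6 .06
```

```text
17.65 [0.6454 0.0777 0.1341] [-0.76  0.94  0.42  1.44  0.36  1.22 -0.67] [-1.   1.2 -0.7]
to ([-0.01, -0.06, 0.22], [0.001, -0.003, -0.001])
top 0.11 24 cr med/min/max [-1.2 -4.8  4.3] h [ 5.  10.4]
top 0.13 41 cr med/min/max [-0.9 -5.3  4.5] h [5.3 9.9]
top 0.15 39 cr med/min/max [-1.5 -5.2  5. ] h [ 6.6 10.7]
top 0.17 42 cr med/min/max [-2.  -5.8  5. ] h [ 5.9 10.8]
top 0.19 33 cr med/min/max [-1.9 -5.7  2.9] h [ 5.7 10.5]
top 0.21 45 cr med/min/max [-2.2 -6.5  4.5] h [ 6.2 11.3]
top 0.23 36 cr med/min/max [-1.5 -5.6  3.4] h [ 6.7 12.2]
top 0.25 69 cr med/min/max [ -2.4 -14.3  13.1] h [ 7.5 12.8]
top 0.27 159 cr med/min/max [ -1.6 -20.   19.8] h [ 9.4 19.2]
top 0.29 56 cr med/min/max [  4.3 -19.6  19.1] h [11.2 20. ]
top tip s [0.1075 0.1077 0.1078]
side 0.11 10 cr med/min/max [-1.  -3.5  4.1] h [5.  7.7]
side 0.13 17 cr med/min/max [-2.4 -6.5  4.3] h [6.3 8.3]
side 0.15 18 cr med/min/max [-1.9 -6.   2.2] h [ 6.5 11.1]
side 0.17 22 cr med/min/max [-2.4 -5.8  4.6] h [6.1 9.9]
side 0.19 20 cr med/min/max [-2.1 -5.2  4.8] h [ 5.3 10.3]
side 0.21 27 cr med/min/max [-2.1 -6.3  4.1] h [5.5 9. ]
side 0.23 15 cr med/min/max [-1.1 -4.5  1.4] h [ 5.6 10.5]
side 0.27 6 cr med/min/max [-12.  -12.4  -9.5] h [-13.   -9.3]
side 0.29 28 cr med/min/max [ -5.  -16.9   8.6] h [ 2.8 12.7]
side tip s [0.1047 0.1062 0.1084]
```

```bash
cat > fit.py <<'E'
from h import *
import sys
from scipy.optimize import least_squares
tag,z=sys.argv[1],float(sys.argv[2]); s0=float(sys.argv[3]) if len(sys.argv)>3 else .105
def fit(n,d):
    X=cloud(n,d); Q=(X-H)*1e3; al=Q@AX; cr=Q@np.array([AX[1],-AX[0],0]); h=Q[...,2]-z*1e3
    m=(d>0)&(abs(cr)<12)&(abs(h)<14)&(al>max(s0*1e3+12,68))&(al<s0*1e3+132); a,c,g=al[m]-(s0*1e3+70),cr[m],h[m]
    f=lambda p:np.hypot(c-p[0]-p[1]*a,g-p[2]-p[3]*a)-5
    r=least_squares(f,[0,0,0,0],loss="soft_l1",f_scale=.7)
    p=r.x; print(n,m.sum(),"cr,h at mid %.1f %.1f  slopes %.4f %.4f  at tip %.1f %.1f"%(p[0],p[2],p[1],p[3],p[0]-70*p[1],p[2]-70*p[3]),"rms",round(np.sqrt(np.mean(f(p)**2)),2))
    # knuckle block: side faces and top
    k=(d>0)&(al>-66)&(al<60)&(abs(cr)<20)&(abs(Q[...,2]-13)<4)
    if k.sum()>20:
        b=[(cr[k&(al>=q)&(al<q+8)].min(),cr[k&(al>=q)&(al<q+8)].max()) for q in range(-60,56,8) if (k&(al>=q)&(al<q+8)).sum()>5]
        print("  knuckle top h med",np.median(Q[...,2][k]).round(2),"cr edges",np.median(b,0).round(1))
for n in ("top","side"): fit(n,np.load(f"{n}{tag}_d.npy"))
E
python3 fit.py 6 .06; cp top0_d.npy top_x.npy; python3 - <<'E'
from h import *
d=np.load("top6_d.npy");X=cloud("top",d);Q=(X-H)*1e3;al=Q@AX
print(((abs(Q[...,0])<20)&(al>-66)&(al<66)&(Q[...,2]>5)).sum())
E
```

```text
top 237 cr,h at mid -0.3 2.8  slopes -0.0077 0.0093  at tip 0.3 2.1 rms 1.45
  knuckle top h med 13.59 cr edges [-13.1  12.7]
side 119 cr,h at mid 0.3 2.7  slopes 0.0137 -0.0055  at tip -0.6 3.1 rms 1.54
  knuckle top h med 13.71 cr edges [-12.5  12. ]
572
```

Call:
move_arm --series '[[[2, 0, 2], [0, 0, 0], 0], [[3.4, 0, 3.4], [0, 0, 0], 0], [[4.2, 0, 4.2], [0, 0, 0], 0], [[4.39, 0, 4.39], [0, -0.003, 0], 0], [[4.39, 0, 4.39], [0, -0.003, 0], 0], [[4.39, 0, 4.39], [0, -0.003, 0], 0]]'

```text
clock: 18.25
position: [0.6455, 0.0771, 0.0718]
tool_rot: [3.14, 0.788, 1.53]
force: [0.6, -0.2, 0.3]
grip_width: 0.0144
finger_force: 78.4
```

```bash
python3 look.py 7 0 | grep -v med; python3 fit.py 7 0
```

```text
18.25 [0.6455 0.0771 0.0718] [-0.75  1.03  0.41  1.44  0.36  1.15 -0.72] [ 0.6 -0.2  0.3]
to ([-0.13, -0.07, 0.02], [0.001, 0.003, -0.0])
top tip s [0.0501 0.0509 0.0512]
side tip s [0.0501 0.0502 0.0504]
top 210 cr,h at mid -0.3 1.0  slopes 0.0029 -0.0103  at tip -0.5 1.8 rms 1.49
  knuckle top h med 13.73 cr edges [-13.   12.3]
side 113 cr,h at mid 0.6 1.0  slopes 0.0098 0.0016  at tip -0.1 0.9 rms 1.79
  knuckle top h med 13.88 cr edges [-12.8  12.7]
```

Call:
move_arm --series '[[[-1, -0.02, 1.04], [0, -0.003, 0], 0], [[-2, -0.02, 2.04], [0, -0.003, 0], 0], [[-2.9, -0.02, 2.94], [0, -0.003, 0], 0], [[-3.6, -0.02, 3.64], [0, -0.003, 0], 0], [[-4.2, -0.02, 4.24], [0, -0.003, 0], 0], [[-4.8, -0.02, 4.84], [0, -0.003, 0], 0], [[-5.2, -0.02, 5.24], [0, -0.003, 0], 0], [[-5.2, -0.02, 5.24], [0, -0.003, 0], 0]]'

```text
clock: 19.02
position: [0.6417, 0.0016, 0.0709]
tool_rot: [-3.141, 0.792, 1.529]
force: [1.0, -0.6, -0.3]
grip_width: 0.0142
finger_force: 78.4
```

```bash
python3 - <<'E'
from h import *
s=bot.observe();print(s["clock"],np.round(s["position"],4),np.round(s["tool_rot"],4),np.round(s["force"],1),np.round(s["moment"],2))
print("rel to axis pose",rel(lev(.0307,0),RL))
E
python3 look.py 8 0 | grep -v med; python3 fit.py 8 0 .031
```

```text
19.0167 [0.6417 0.0016 0.0709] [-3.1414  0.7917  1.5293] [ 1.  -0.6 -0.3] [ 0.87 -0.    0.02]
rel to axis pose ([-0.1, 0.0, -0.14], [-0.001, 0.006, -0.001])
19.0167 [0.6417 0.0016 0.0709] [-0.69  1.01  0.44  1.55  0.4   1.03 -0.7 ] [ 1.  -0.6 -0.3]
to ([5.12, -0.01, -5.42], [-0.001, 0.006, -0.001])
top tip s [0.051  0.051  0.0511]
side tip s [0.05   0.0503 0.0511]
top 165 cr,h at mid -1.3 0.6  slopes -0.0035 -0.0111  at tip -1.0 1.4 rms 1.53
  knuckle top h med 13.56 cr edges [-13.1  12.3]
side 100 cr,h at mid -0.2 0.7  slopes -0.0041 -0.0064  at tip 0.1 1.2 rms 2.08
  knuckle top h med 14.08 cr edges [-13.   12.7]
```

Call:
move_arm --series '[[[-0.05, 0, -0.05], [0, 0.006, 0], 0], [[-0.75, 0, 0.65], [0, 0.006, 0], 0], [[-1.45, 0, 1.35], [0, 0.006, 0], 0], [[-2.15, 0, 2.05], [0, 0.006, 0], 0], [[-2.85, 0, 2.75], [0, 0.006, 0], 0], [[-3.55, 0, 3.45], [0, 0.006, 0], 0], [[-4.25, 0, 4.15], [0, 0.006, 0], 0], [[-4.25, 0, 4.15], [0, 0.006, 0], 0]]'

```text
clock: 19.78
position: [0.6389, -0.0592, 0.0722]
tool_rot: [-3.141, 0.786, 1.528]
force: [0.6, 0.3, 0.6]
grip_width: 0.0137
finger_force: 78.3
```

```bash
cat > st.py <<'E'
from h import *
import sys
s=bot.observe();print(s["clock"],np.round(s["position"],4),np.round(s["tool_rot"],4),np.round(s["force"],1),np.round(s["moment"],2),s["grip_width"])
print("tip s by TCP",((s["position"]-lev(0))@AX).round(4), "rel to axis pose",rel(lev((s["position"]-lev(0))@AX,0),RL))
E
python3 st.py; python3 look.py 9 0 | grep -v med; python3 fit.py 9 0 -.031
```

```text
19.7833 [ 0.6389 -0.0592  0.0722] [-3.1413  0.7865  1.5281] [0.6 0.3 0.6] [0.78 0.   0.  ] 0.013710856120670162
tip s by TCP -0.0304 rel to axis pose ([-0.03, 0.03, -0.03], [-0.002, 0.001, -0.002])
19.7833 [ 0.6389 -0.0592  0.0722] [-0.63  0.99  0.46  1.61  0.44  0.95 -0.67] [0.6 0.3 0.6]
to ([9.54, -0.0, -9.61], [-0.002, 0.001, -0.002])
top tip s [0.0501 0.0501 0.0509]
side tip s [0.0505 0.0511 0.0512]
top 58 cr,h at mid -2.7 0.1  slopes 0.0358 0.0164  at tip -5.3 -1.1 rms 1.36
  knuckle top h med 13.75 cr edges [-13.2  12.6]
side 28 cr,h at mid -1.4 -0.5  slopes 0.0032 0.0385  at tip -1.6 -3.2 rms 2.07
  knuckle top h med 13.67 cr edges [-12.6  12.2]
```

Call:
move_arm --series '[[[-0.8, 0, 0.8], [0, 0, 0], 0], [[-1.5, 0, 1.5], [0, 0, 0], 0], [[-2.1, 0, 2.1], [0, 0, 0], 0], [[-2.5, 0, 2.5], [0, 0, 0], 0], [[-2.8, 0, 2.8], [0, 0, 0], 0], [[-2.95, 0, 2.95], [0, 0, 0], 0], [[-3.05, 0, 3.05], [0, 0, 0], 0], [[-3.05, 0, 3.05], [0, 0, 0], 0]]'

```text
clock: 20.55
position: [0.6378, -0.0994, 0.0716]
tool_rot: [-3.141, 0.785, 1.531]
force: [-0.0, -0.7, -0.1]
grip_width: 0.0141
finger_force: 78.3
```

```bash
python3 st.py
```

```text
20.55 [ 0.6378 -0.0994  0.0716] [-3.1414  0.785   1.5307] [-0.  -0.7 -0.1] [ 0.87  0.   -0.01] 0.014117758382488884
tip s by TCP -0.0706 rel to axis pose ([-0.07, -0.01, -0.07], [-0.0, -0.0, 0.0])
```

Call:
move_arm --series '[[[-0.1, 0, 0.1], [0, 0, 0], 0], [[-0.2, 0, 0.2], [0, 0, 0], 0], [[-0.3, 0, 0.3], [0, 0, 0], 0], [[-0.3, 0, 0.3], [0, 0, 0], 0], [[-0.3, 0, 0.3], [0, 0, 0], 0]]'

```text
clock: 20.97
position: [0.6379, -0.1017, 0.0713]
tool_rot: [3.141, 0.783, 1.532]
force: [-2.3, 10.3, 3.6]
grip_width: 0.014
finger_force: 79.5
```

```bash
python3 st.py; python3 look.py 10 0 |grep zzz; python3 - <<'E'
import cv2,numpy as np
a=cv2.imread("pics/top10.png"); b=cv2.imread("pics/side10.png")
cv2.imwrite("pics/c10.png",np.hstack([cv2.resize(a[150:270,300:420],(400,500)),cv2.resize(b[170:290,230:350],(400,500))]))
E
```

```text
20.9667 [ 0.6379 -0.1017  0.0713] [3.1413 0.783  1.532 ] [-2.3 10.3  3.6] [ 1.81  0.37 -0.54] 0.01404801692336329
tip s by TCP -0.0729 rel to axis pose ([-0.09, -0.04, -0.09], [0.001, -0.002, 0.001])
```

View pics/c10.png

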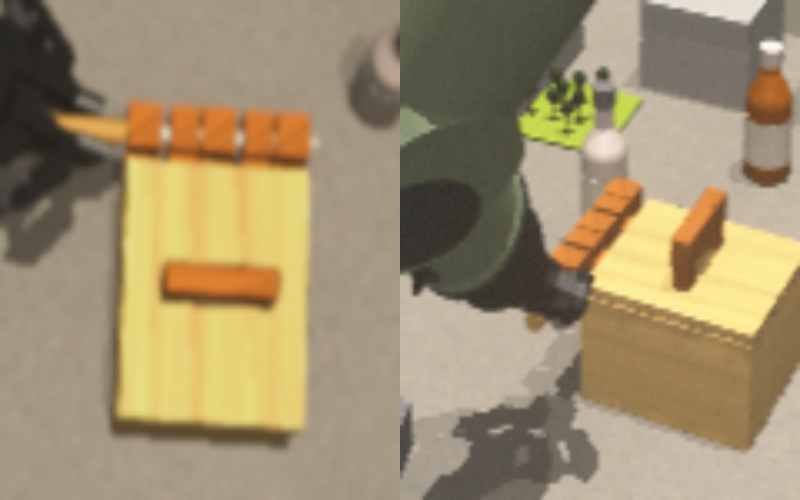

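The shoulder meets the end knuckle with 10 N of contact. The top view shows the shank in every gap and the tip out at the far end, crop (313,142). Now I release and back off.

Call:
move_arm --series '[[[0, 0, 0], [0, 0, 0], 50], [[0, 0, 0], [0, 0, 0], 50], [[0, 0, 0], [0, 0, 0], 50], [[0, 0, 0], [0, 0, 0], 50], [[0, 0, 0], [0, 0, 0], 50], [[0, 0, 0], [0, 0, 0], 50], [[0, 0, -2], [0, 0, 0], 50], [[0, 0, -4], [0, 0, 0], 50], [[0, 0, -7], [0, 0, 0], 50], [[0, 0, -11], [0, 0, 0], 50], [[0, 0, -15], [0, 0, 0], 50], [[0, 0, -18], [0, 0, 0], 50], [[0, 0, -18], [0, 0, 0], 50]]'

```text
clock: 22.15
position: [0.6446, 0.0289, 0.2023]
tool_rot: [3.135, 0.781, 1.531]
force: [0.5, 1.2, 0.4]
grip_width: 0.0429
finger_force: 0.0
```

```bash
python3 st.py; python3 - <<'E'
from edges import *
f={}
for n in ("top","side"):
    p,d=bot.grab_frame(n); X=cloud(n,d); Q=(X-H)*1e3; al=Q@AX; cr=Q@np.array([AX[1],-AX[0],0])
    m=(d>0)&(abs(cr)<14)&(abs(Q[...,2])<11)&(al>66)&(al<140); print(n,"handle s range",np.percentile(al[m],[1,99]).round(1),m.sum(),"h",np.percentile(Q[...,2][m],[5,50,95]).round(1),"cr",np.median(cr[m]).round(1))
    m=(d>0)&(abs(X[...,0]-.53)<.06)&(abs(X[...,1]+.18)<.055)&(abs(X[...,2]-.088)<.006)
    P=X[m];A=np.c_[P[:,:2]-[.5424,-.1796],np.ones(len(P))];print("panel",np.round(np.linalg.lstsq(A,P[:,2],rcond=None)[0],4))
    f[n]=p[:,:,::-1]
cv2.imwrite("pics/end.png",np.hstack([cv2.resize(f["top"][100:300,100:460],(400,300)),cv2.resize(f["side"][170:400,160:420],(400,300))]))
E
```

```text
22.15 [0.6446 0.0289 0.2023] [3.1352 0.7806 1.5311] [0.5 1.2 0.4] [ 0.73 -0.07  0.08] 0.04289065056946429
tip s by TCP 0.0579 rel to axis pose ([9.13, -0.24, 9.22], [0.007, -0.005, 0.0])
top handle s range [ 67.3 120. ] 150 h [-1.1  4.1  8.3] cr -2.6
panel [ 0.0013 -0.0015  0.0888]
side handle s range [ 66.1 121.9] 97 h [-6.   2.8  8.4] cr -3.1
panel [-0.0007 -0.0023  0.0892]
```

View pics/end.png

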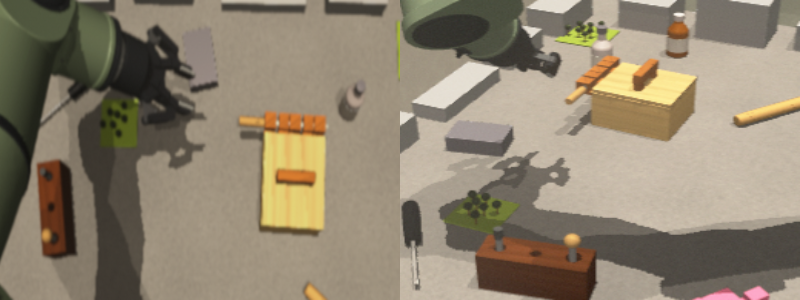

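The handle spans s = 66–121 mm, so it is against the knuckle face at 65. The lid is flat, the two short tools are still in the holder, and the gripper is clear. Handing in.

```bash
python3 -c "
from workcell import bot
print(bot.job_done())"
```

```text
the job is handed in; nothing more can be done
None
```

The job is done and handed in at about 22 s: the building stands in the case, the lid lies flat with its knuckles between the case's, the pin runs through all five knuckles with its handle at the end knuckle, and the gripper is clear of everything.

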